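# Take the beetle block out from under the hold-down bar

## Robot

A 6-joint arm with a two-finger parallel gripper is mounted at the origin on the work surface. World frame = base frame: x ahead of the robot, y to its left, z up, the work surface at z = 0. Lengths are in mm, angles in degrees, forces in N, time in s.
With the tool pointing down it reaches from about 300 to 775 mm from the base axis. Payload 14.6 kg.
Tool frame: the origin (TCP) lies at the very end of the fingers, on their centre line; the grasp point (between the pads) lies 19 mm behind it (ctrl.grip_point_offset is the distance from the TCP to the grasp point, in mm); z points along the fingers, y is the line along which they close (so a half turn about z gives the same grasp; the last joint's range is limited). The gripper opens to 85 mm and grips with 20 to 120 N. Pads are 22 mm wide; open, the fingers measure 114 mm over their backs; the gripper's body (76 mm by 85 mm) begins 54 mm behind the grasp point. The pads swing forward as they close: fully open they stand 13 mm farther back than shut.
Start: joints at [-69.076, 17.183, 87.147, -0, 75.671, -3.816], TCP at [230.171, -499.511, 231.281] pointing down, gripper open.
Joint ranges: [-173.82, 173.82], [-45.26, 126.66], [13.44, 144.39], [-59.66, 239.66], [0, 175.72], [-146.38, 146.38]. Speed limits (degrees/s): [127.2, 127.2, 147.25, 180, 180, 180].

## Interface

Orientations are given as [roll, pitch, yaw] about the fixed x, y, z axes, in that order (R = Rz(yaw) Ry(pitch) Rx(roll)).
In Python, from workcell import ctrl, vision gives the robot as it stands. The module is installed in compiled form; this text tells all that it offers.
- The arm moves only by the tool apply_moves, never from a script. Its argument "steps" is a list of rows, each a list of 5 numbers: the shift along the tool's x, y, z in cm, then the turn about the tool's z in degrees, then the finger opening in cm, from 0 to 8.54. In form: [[dx, dy, dz, turn, gripper], ...]. A call has 1 to 12 rows; each row is the pose to reach, as a shift and turn from the pose commanded when the call began, along the tool's axes at that moment; what a row does not reach only later rows make up. A row lasts 1/12 s, in which the tool goes at most 41.7 mm and 7.16 degrees, less where a joint would pass 70% of its speed; a pose out of reach is approached as far as the arm can. A call with a gripper value outside its range is refused whole. The fingers move at their own pace and stop on an object; "force" is the grip in N (left out, the last holds). Time passes only in rows, so rows that repeat a pose let the fingers close. It gives the time, the measured TCP pose, the force, the opening and the grip force at its end, in the units of the state.
- ctrl.sense(): the state, without advancing time (a new reading comes with each control period).
- vision.read_camera(name): name is "scene" or "top"; returns the picture (384x512x3 uint8, red, green, blue); there is no depth.
- vision.get_calibration(name): a dict with "camera_matrix" (3x3 intrinsics, pixels), "k1" (the pictures are not rectified: a ray, as slopes to the right and down, at radius r is drawn at 1 + k1 r^2 times it, then the intrinsics apply), "R" (3x3) and "t" (3): a world point X has camera coordinates R X + t. Camera axes: x right, y down, z forward; pixel columns grow to the right and rows downward; lengths in mm; the calibration is good to about 2 mm. A picture is of the moment at which its call begins. get_calibration takes no time and is no camera call.
- ctrl.job_done(): hands the job in; it is judged then, once.
The state is a dict: "clock": time; "joints": joint angles; "joint_vel": joint speeds; "joint_torque": joint torques, N m; "eef_pos": TCP position; "eef_rot": TCP orientation; "contact_force": force on the tool from outside, world axes, zero at the start; "torque": the same for the moment, N m; "opening": finger opening in mm; "finger_force": force on a finger pad.
Only numpy, scipy, OpenCV 4.12 (cv2) and the standard library are available. Lean on these libraries where they do the work, as an engineer would, in place of code of your own. Each camera call takes 0.05 s, during which the arm holds its last target. There are 200 camera calls.

## Task

The wide resin block with the beetle lies on the low viewing stage with its far end under the steel hold-down bar. Slide it forward along the stage, flat, until it is clear of the bar, then lift it, and set it down flat in the empty metal tray (do not drop it in), leaving the narrow fern block where it is under the bar.

Things in the scene. Friction and masses are not known exactly. Their poses are not given: they have to be found in the camera images.
- beetle_center (a point): Centre (half-way up) of the wide beetle block: loose clear resin with a white card and dark beetle inside, 100 long (x) x 44 wide (y) x 20 mm high, about 100 g. Lies flat on the stage roughly along the stage's x, its far (+x) end about 26 mm under the bar, the other 74 mm free towards the robot, so its centre is about 24 mm in front of the bar. Left or right of the fern block.
- fern_center (a point): Centre (half-way up) of the fern block, a loose clear resin block with a white card and a fern frond inside: 100 long (its x) x 28 wide (its y) x 20 mm high, tucked under the same bar about 100 mm beside the beetle block (centre to centre, along the stage's y). To be left alone.
- stage: Fixed black slab, 180 (x) x 250 (y) x 35 mm high, flat top. Origin: centre of underside; x points away from the robot, to the bar. The steel bar crosses it along y, from x = +45 to +79 mm; underside 24 mm above the slab's top (4 mm over the blocks), upper face 32 mm; posts at its ends, y = +-113 to +-125 mm. In front of the bar the top is free to x = -90 mm.
- tray: The empty one of two equal fixed aluminium trays on the table, left and right of the stage and nearer the robot (the other holds a white box and a jar): outside 160 (x) x 140 (y) x 20 mm high, walls and floor 4 mm thick, inside 152 x 132 mm. Origin at the centre of its underside.
Mind the look-alikes: they are no part of the job. Leave any orange or red look-alike of the part that bears beetle_center alone.

How it is judged (in metres and radians):
On the way:
1. the beetle block is slid forward along the stage until its far end is clear of the bar, lying flat on the stage (within 12 mm of it and 10 degrees) (x of beetle_center in the frame of stage between -0.15 and -0.003 m and y of beetle_center in the frame of stage between -0.125 and 0.125 m and z of beetle_center in the frame of stage below 0.057 m and angle between beetle_center's own z axis and vertical below 0.175 rad), for 0.05 s.
At the end, for the whole second after the job is handed in: The beetle block lies flat (within 6 degrees), card side down, on the floor of the empty tray, inside its walls, released and at rest; the fern block is within 15 mm of where it was (x of beetle_center in the frame of tray between -0.06 and 0.06 m and y of beetle_center in the frame of tray between -0.05 and 0.05 m and height (world z) of beetle_center below 0.019 m and angle between beetle_center's own z axis and vertical below 0.1 rad and linear speed of beetle below 0.02 m/s and distance of fern_center from where it was at the start of the episode below 0.015 m); the robot touches nothing.
It fails at once if the fern block is moved by more than 15 mm (distance of fern_center from where it was at the start of the episode above 0.015 m).
It fails at once if the beetle block is dropped: let go over the tray with its underside more than 30 mm above the tray's floor (horizontal distance between beetle_center and tray below 0.09 m and height (world z) of beetle_center above 0.044 m and contact force between beetle and the fingers below 0.05 N).
It also fails if it takes over 35 s, if anything falls off the work surface, if the arm or the gripper's body presses on something with over 40 N, if the wrist force passes 120 N, or if a joint passes its speed limit or range.

## Working session

There is one attempt and no reset: what is moved stays moved. The work goes in short steps, Python scripts to look and compute and a tool call to move; the robot and the scene stay as the last step left them, time stands still between calls to the robot, and variables do not carry over. Pictures are saved under pics/ and viewed, at most 10 in all, crops included, and the job is handed in when it is done.

Besides the shell and the picture viewer there is one more tool, called after ">>>" as a command line: name --pt "numbers of a row" for each row, then --argument value for the rest. apply_moves: Moves the arm, as the interface text tells. Its arguments: {"type":"object","properties":{"steps":{"type":"array","items":{"type":"array","items":{"type":"number"}}},"force":{"type":"number"}},"required":["steps"]}

```bash
mkdir -p pics
cat > h.py <<'E'
import numpy as np, cv2
from workcell import ctrl, vision
def ray(name,uv,z):
    c=vision.get_calibration(name);K=np.array(c["camera_matrix"],float);R=np.array(c["R"]);t=np.array(c["t"])
    uv=np.atleast_2d(np.array(uv,float)); d=(uv-K[:2,2])/[K[0,0],K[1,1]]
    s=d.copy()
    for _ in range(20): s=d/(1+c["k1"]*(s**2).sum(1,keepdims=True))
    v=np.c_[s,np.ones(len(s))]@R; o=-R.T@t
    return o+v*((z-o[2])/v[:,2:])
def proj(name,X):
    c=vision.get_calibration(name);K=np.array(c["camera_matrix"],float)
    p=np.atleast_2d(X)@np.array(c["R"]).T+np.array(c["t"]);s=p[:,:2]/p[:,2:]
    s=s*(1+c["k1"]*(s**2).sum(1,keepdims=True));return s*[K[0,0],K[1,1]]+K[:2,2]
def snap(name,out,crop=None,w=800):
    im=vision.read_camera(name)[:,:,::-1]
    if crop: a,b,c,d=crop; im=im[b:d,a:c]
    f=min(w/im.shape[1],600/im.shape[0]); cv2.imwrite("pics/"+out,cv2.resize(im,None,fx=f,fy=f,interpolation=cv2.INTER_CUBIC)); print(out,f)
E
python3 - <<'E'
from h import *
snap("top","t0.png");snap("scene","s0.png")
for n in("top","scene"):
    c=vision.get_calibration(n);print(n,-np.array(c["R"]).T@np.array(c["t"]))
print(ctrl.sense())
E
```

```text
t0.png 1.5625
s0.png 1.5625
top [ 4.20514028e+02 -4.91493076e-01  1.03187575e+03]
scene [1391.92651219  434.45654585 1138.82903969]
{'clock': 0.1, 'joints': array([-6.90744700e+01,  1.72162551e+01,  8.71756099e+01,  6.76223396e-04,
        7.56708844e+01, -3.81579511e+00]), 'joint_vel': array([-0.02083939, -0.15780926, -0.10161376,  0.01753188,  0.10362684,
        0.03875825]), 'joint_torque': array([ 2.26081145e-03, -5.44374847e+01, -3.62368262e+01, -3.98152883e-05,
        3.03863962e-03,  2.00429220e-06]), 'eef_pos': array([ 230.11533884, -499.32316451,  230.74994679]), 'eef_rot': array([-1.79937433e+02, -4.82945378e-03,  2.47411548e+01]), 'contact_force': array([ 0.42451264, -0.40561166,  0.59599884]), 'torque': array([-0.02191257,  0.02515492, -0.00341672]), 'finger_force': 0.0, 'opening': 85.02730260310923}
```

View pics/t0.png

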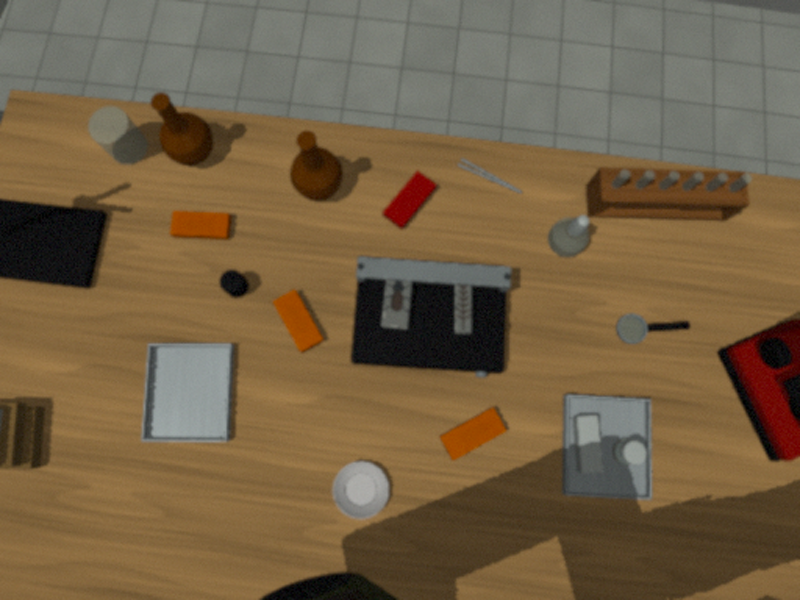

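View pics/s0.png

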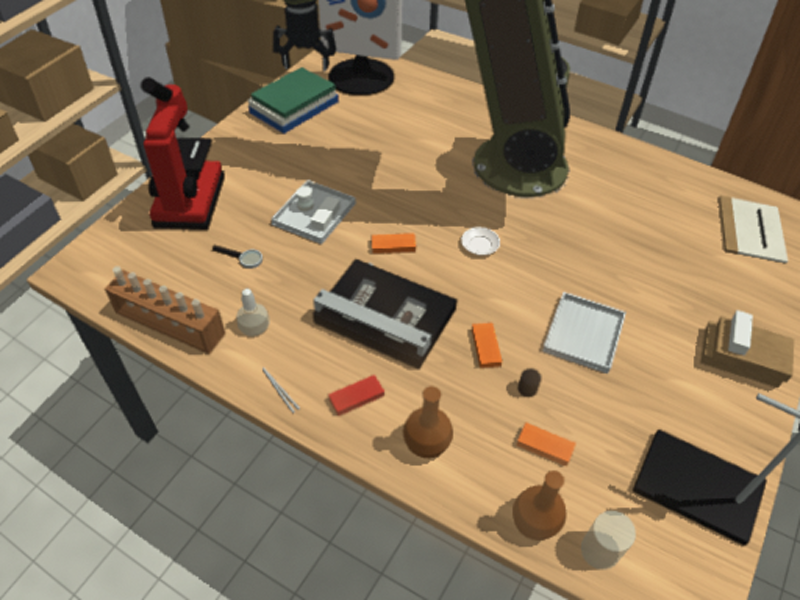

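In the top picture, two clear blocks lie under the bar. The one at (397,303) is wide with a dark beetle. The one at (463,308) is narrow with a fern frond. The orange blocks at (298,320), (200,224) and (474,433) and the red one at (410,200) are look-alikes. The left block fits the description of the beetle block. The empty tray is at (188,392), because the one at (608,446) holds a box and a jar. I'll confirm this in an enlarged crop.

Run:
```python
from h import *
snap("top","t1.png",(220,155,335,245))
```

```text
t1.png 6.666666666666667
```

View pics/t1.png

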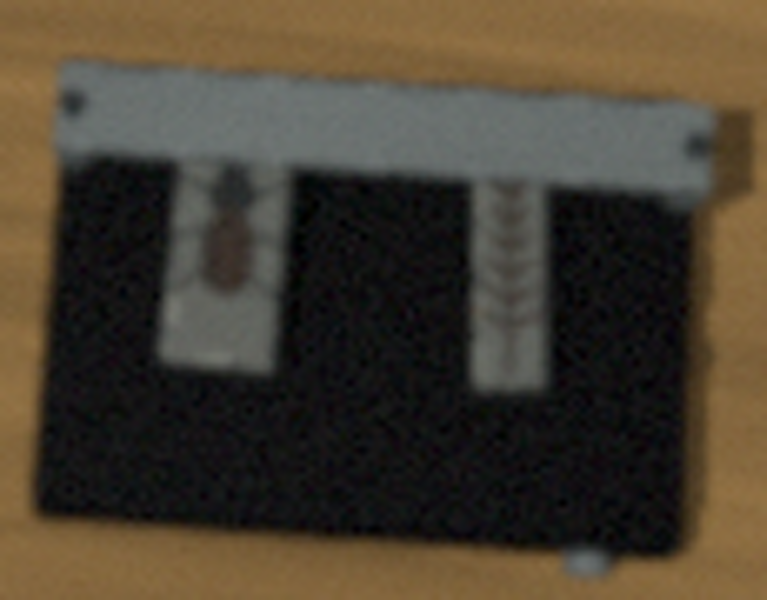

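The crop confirms the beetle block: the wide card with the dark beetle runs from (157,362) and (277,375) up to the bar. The fern block spans columns 470–550. Next I measure positions.

Run:
```python
from h import *
np.set_printoptions(precision=1,suppress=True)
def px(l): return (np.array(l,float)+.5)/6.6667-.5+[220,155]
st=ray("top",px([(38,515),(683,552)]),35);print("stage near",st)
bar=ray("top",px([(62,62),(715,103),(65,155),(712,193)]),67);print("bar",bar)
for z in(37,55):print("beetle",z,ray("top",px([(157,362),(277,375),(178,165),(292,168)]),z))
print("fern",ray("top",px([(470,388),(550,390),(475,182),(550,185)]),37))
print("bar len",np.linalg.norm(bar[0]-bar[1]),"stage",np.linalg.norm(st[0]-st[1]))
d=bar[1]-bar[0];print("stage yaw",np.degrees(np.arctan2(d[0],-d[1])), np.degrees(np.arctan2(*(st[1]-st[0])[[0,1]]*[1,-1])))
tr=ray("top",np.array([(148,344),(235,344),(232,441),(143,440)])/1.5625,20);print("tray",tr,tr.mean(0))
```

```text
stage near [[ 516.2   76.3   35. ]
 [ 532.3 -168.5   35. ]]
bar [[ 685.5   88.4   67. ]
 [ 700.2 -160.6   67. ]
 [ 649.5   82.3   67. ]
 [ 665.  -162.3   67. ]]
beetle 37 [[579.9  38.8  37. ]
 [580.6  -7.5  37. ]
 [658.   40.6  37. ]
 [662.3  -3.7  37. ]]
beetle 55 [[577.   38.1  55. ]
 [577.7  -7.4  55. ]
 [653.7  39.8  55. ]
 [657.9  -3.6  55. ]]
fern [[ 584.7  -81.5   37. ]
 [ 587.7 -112.    37. ]
 [ 665.6  -75.1   37. ]
 [ 668.  -104.2   37. ]]
bar len 249.33874133312952 stage 245.35260544551633
stage yaw 3.3887364296838585 3.7610126489588436
tray [[504.9 419.8  20. ]
 [523.3 274.6  20. ]
 [367.4 252.3  20. ]
 [349.9 396.7  20. ]] [436.4 335.9  20. ]
```

>>> apply_moves --pt "4.7 -2.5 0 1.8 8.5" --pt "9.5 -5.1 0.3 3.6 8.5" --pt "14.3 -7.6 0.6 5.4 8.5" --pt "19.1 -10.2 1 7.2 8.5" --pt "23.8 -12.7 1.5 9 8.5" --pt "28.6 -15.3 2 10.8 8.5" --pt "33.4 -17.8 2.5 12.6 8.5" --pt "38.2 -20.4 3 14.4 8.5" --pt "42.2 -22.5 3.5 16.2 8.5" --pt "45.2 -24.1 4 18 8.5" --pt "47.7 -25.5 4.5 19.8 8.5" --pt "49 -26 5 21.7 8.5"

```text
clock: 1.15
eef_pos: [532.3, -101.0, 190.2]
eef_rot: [180.0, -0.0, 3.0]
contact_force: [0.4, -1.2, -0.4]
opening: 85.0
finger_force: 0.0
```

>>> apply_moves --pt "3 -3 0 0 8.5" --pt "3 -3 0 0 8.5" --pt "3 -3 0 0 8.5" --pt "3 -3 0 0 8.5"

```text
clock: 1.48
eef_pos: [559.5, -71.6, 189.8]
eef_rot: [-180.0, 0.0, 3.1]
contact_force: [-0.6, -0.3, -0.1]
opening: 85.0
finger_force: 0.0
```

>>> apply_moves --pt "1.7 -2.1 1 0 8.5" --pt "3.4 -4.2 2.5 0 8.5" --pt "5 -6.4 4 0 8.5" --pt "6.2 -7.8 5.5 0 8.5" --pt "6.7 -8.5 6.5 0 8.5" --pt "6.7 -8.5 7 0 8.5" --pt "6.7 -8.5 7 0 8.5" --pt "6.7 -8.5 7 0 8.5"

```text
clock: 2.15
eef_pos: [621.9, 15.5, 120.9]
eef_rot: [180.0, -0.0, 3.0]
contact_force: [-0.1, -0.9, 0.4]
opening: 85.2
finger_force: 0.0
```

Run:
```python
from h import *
snap("top","t2.png",(220,155,335,245));snap("scene","s2.png",(170,140,310,245))
s=ctrl.sense();print(s["eef_pos"],s["eef_rot"])
```

```text
t2.png 6.666666666666667
s2.png 5.714285714285714
[622.22596261  15.73179905 121.43301479] [ 1.79986625e+02 -8.63550990e-02  2.96544116e+00]
```

View pics/s2.png

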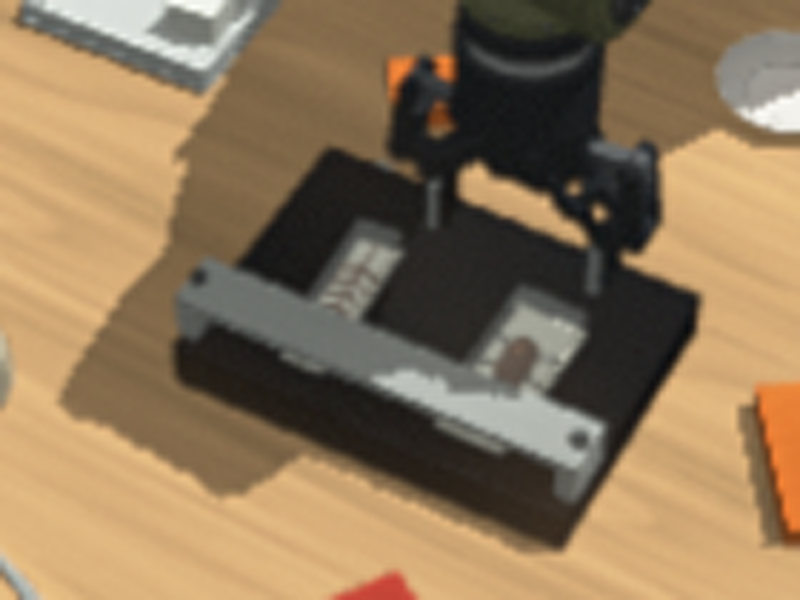

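The crop shows the open fingers at (433,228) and (594,293), still above the stage and straddling the beetle block's line. The beetle block's near end is at (525,287)–(590,320), and the fern block is well off to the left. I'll cross-check the block's position with the scene camera.

Run:
```python
from h import *
np.set_printoptions(precision=1,suppress=True)
def px(l): return (np.array(l,float)+.5)/5.714-.5+[170,140]
print(ray("scene",px([(525,287),(590,320)]),55), ray("scene",px([(435,420),(505,452)]),37),ray("scene",px([(433,228),(594,293)]),134))
```

```text
[[585.8  -0.8  55. ]
 [587.7  42.2  55. ]] [[680.8  -2.2  37. ]
 [679.6  41.7  37. ]] [[634.5 -31.7 134. ]
 [629.3  63.7 134. ]]
```

>>> apply_moves --pt "0 -0.2 2 0 8.5" --pt "0 -0.2 4.5 0 8.5" --pt "0 -0.2 6.5 0 8.5" --pt "0 -0.2 7.5 0 8.5" --pt "0 -0.2 8 0 8.5" --pt "0 -0.2 8.2 0 8.5" --pt "0 -0.2 8.2 0 8.5" --pt "0 -0.2 8.2 0 8.5"

```text
clock: 2.92
eef_pos: [622.7, 18.8, 39.5]
eef_rot: [180.0, -0.1, 3.0]
contact_force: [-1.1, -0.2, 1.0]
opening: 84.9
finger_force: 0.0
```

>>> apply_moves --pt "0 0 0 0 6" --pt "0 0 0 0 5" --pt "0 0 0 0 4.6" --pt "0 0 0 0 4.4" --pt "0 0 0 0 4" --pt "0 0 0 0 4" --pt "0 0 0 0 4" --pt "0 0 0 0 4" --pt "0 0 0 0 4" --pt "0 0 0 0 4" --force 40

```text
clock: 3.75
eef_pos: [622.4, 18.9, 38.9]
eef_rot: [180.0, -0.1, 3.0]
contact_force: [-1.8, -0.1, 6.1]
opening: 43.0
finger_force: 41.0
```

>>> apply_moves --pt "-0.3 0 -0.05 0 4" --pt "-0.8 0 -0.05 0 4" --pt "-1.4 0 -0.05 0 4" --pt "-2 0 -0.05 0 4" --pt "-2.7 0 -0.05 0 4" --pt "-3.4 0 -0.05 0 4" --pt "-4 0 -0.05 0 4" --pt "-4.5 0 -0.05 0 4" --pt "-4.8 0 -0.05 0 4" --pt "-4.8 0 -0.05 0 4" --pt "-4.8 0 -0.05 0 4" --pt "-4.8 0 -0.05 0 4"

```text
clock: 4.75
eef_pos: [573.4, 16.3, 38.9]
eef_rot: [-180.0, 0.1, 3.0]
contact_force: [-6.6, -0.5, 11.0]
opening: 43.0
finger_force: 41.8
```

Run:
```python
from h import *
snap("scene","s3.png",(170,140,310,245))
```

```text
s3.png 5.714285714285714
```

View pics/s3.png

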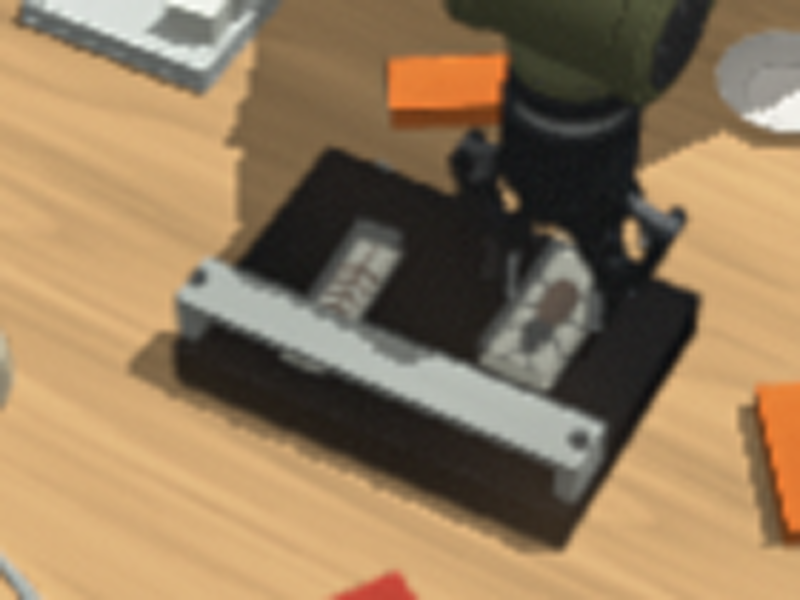

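The beetle block's far end, at (480,360)–(550,388), is now fully clear of the bar and the block lies flat. The fern block hasn't moved. Now I lift.

>>> apply_moves --pt "0 0 -0.5 0 4" --pt "0 0 -1.2 0 4" --pt "0 0 -2.5 0 4" --pt "0 0 -4 0 4" --pt "0 0 -6 0 4" --pt "0 0 -8 0 4" --pt "0 0 -9.5 0 4" --pt "0 0 -10 0 4" --pt "0 0 -10 0 4" --pt "0 0 -10 0 4" --force 50

```text
clock: 5.63
eef_pos: [573.9, 16.4, 138.3]
eef_rot: [-180.0, 0.0, 3.0]
contact_force: [0.1, -0.3, -1.2]
opening: 42.7
finger_force: 51.3
```

Run:
```python
from h import *
snap("scene","s4.png",(210,110,330,200))
```

```text
s4.png 6.666666666666667
```

View pics/s4.png

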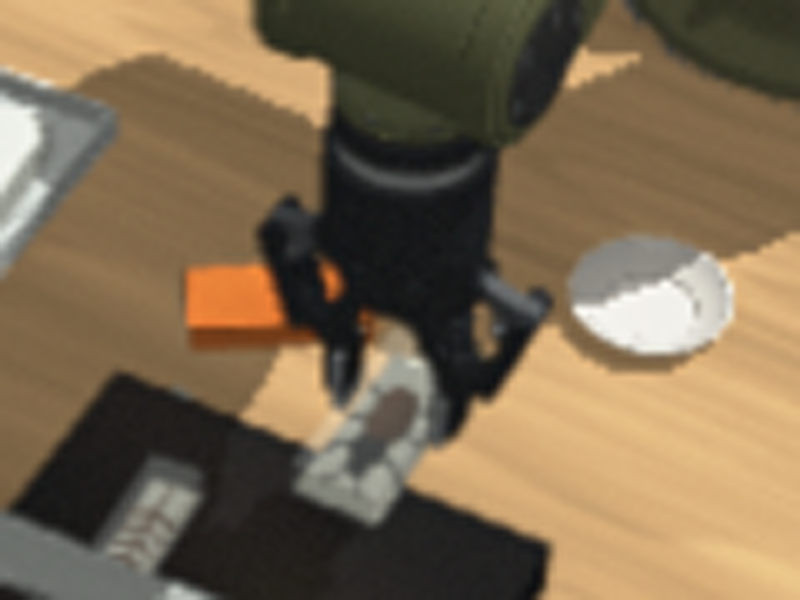

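The block is held, with its far end at (297,487)–(375,525) in the crop. I'll check for tilt and plan the move to the tray.

Run:
```python
from h import *
np.set_printoptions(precision=1,suppress=True)
y=np.radians(3);ex=np.array([np.cos(y),np.sin(y),0]);ey=np.array([-np.sin(y),np.cos(y),0])
c=np.array([573.9,16.4,0])
for tilt in(0,5,10):
  T=np.radians(tilt)
  P=[c+ex*59*np.cos(T)+ey*s*22+[0,0,z-59*np.sin(T)] for s in(-1,1) for z in(134.4,154.4)]
  print(tilt,(proj("scene",P)-[210,110]+.5)*6.667-.5)
# to tray: block centre at tray centre, yaw 8
g=np.radians(8);tgt=np.array([436.4,335.9])-9*np.array([np.cos(g),np.sin(g)])
d=np.r_[tgt-c[:2],0];print("target tcp",tgt,"tool dx,dy cm",d@ex/10,-d@ey/10)
```

```text
0 [[294.1 489.9]
 [294.7 460.6]
 [380.7 525.1]
 [382.3 496. ]]
5 [[294.2 497. ]
 [294.8 467.9]
 [380.5 532.2]
 [382.1 503.2]]
10 [[294.7 503.4]
 [295.3 474.4]
 [380.8 538.5]
 [382.4 509.6]]
target tcp [427.5 334.6] tool dx,dy cm -12.955597529195904 -32.54739286527622
```

It's flat: the corners match the zero-tilt prediction. Moving over the tray.

>>> apply_moves --pt "-0.5 -1.2 0 0 4" --pt "-1.4 -3.5 0 -1 4" --pt "-2.6 -6.5 0 -1 4" --pt "-3.9 -9.7 0 -2 4" --pt "-5.2 -13 0 -2 4" --pt "-6.5 -16.3 0 -3 4" --pt "-7.8 -19.5 0 -3 4" --pt "-9.1 -22.8 0 -4 4" --pt "-10.4 -26 0 -4 4" --pt "-11.6 -29.2 0 -5 4" --pt "-12.5 -31.5 0 -5 4" --pt "-13 -32.5 0 -5 4"

```text
clock: 6.68
eef_pos: [424.8, 336.6, 137.8]
eef_rot: [180.0, 0.1, 8.2]
contact_force: [-0.4, 0.1, -1.4]
opening: 42.9
finger_force: 51.3
```

>>> apply_moves --pt "0 0 0 0 4" --pt "0 0 1 0 4" --pt "0 0 2.5 0 4" --pt "0 0 4.5 0 4" --pt "0 0 6.5 0 4" --pt "0 0 8 0 4" --pt "0 0 9 0 4" --pt "0 0 9.5 0 4" --pt "0 0 9.5 0 4" --pt "0 0 9.5 0 4"

```text
clock: 7.52
eef_pos: [427.5, 333.8, 44.0]
eef_rot: [-180.0, -0.0, 8.0]
contact_force: [-0.1, -0.1, -0.8]
opening: 43.1
finger_force: 51.3
```

Run:
```python
from h import *
snap("scene","s5.png",(310,145,430,250))
s=ctrl.sense();print(s["eef_pos"],s["eef_rot"],s["contact_force"])
```

```text
s5.png 5.714285714285714
[427.61116685 334.03430801  44.43149831] [-1.79971539e+02 -5.99807687e-02  8.02044163e+00] [-0.11039358  0.54608681 -0.6272967 ]
```

View pics/s5.png

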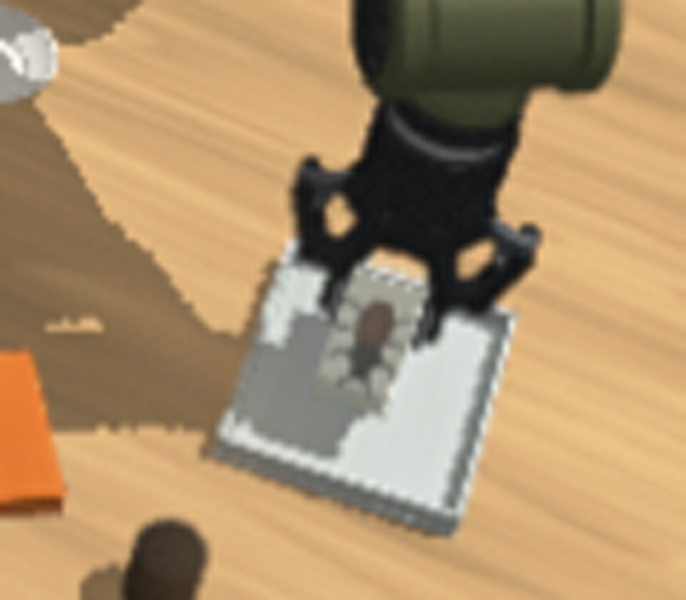

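The block hangs above the tray's middle, inside the walls, with its far end at (320,380)–(385,410). Now I lower it gently.

>>> apply_moves --pt "0 0 0.8 0 4" --pt "0 0 1.7 0 4" --pt "0 0 2.5 0 4" --pt "0 0 3 0 4" --pt "0 0 3.3 0 4" --pt "0 0 3.5 0 4" --pt "0 0 3.55 0 4" --pt "0 0 3.55 0 4" --pt "0 0 3.55 0 4"

```text
clock: 8.32
eef_pos: [427.2, 334.1, 8.4]
eef_rot: [-180.0, -0.0, 8.0]
contact_force: [0.1, 0.1, -1.0]
opening: 42.7
finger_force: 51.3
```

>>> apply_moves --pt "0 0 0.05 0 4" --pt "0 0 0.1 0 4" --pt "0 0 0.1 0 4" --pt "0 0 0.1 0 4"

```text
clock: 8.65
eef_pos: [427.3, 334.2, 8.0]
eef_rot: [-180.0, -0.0, 8.0]
contact_force: [-3.8, -2.8, 7.2]
opening: 42.6
finger_force: 52.3
```

Contact with the tray floor. I release slowly and then withdraw.

>>> apply_moves --pt "0 0 0 0 4.4" --pt "0 0 0 0 4.7" --pt "0 0 0 0 5.2" --pt "0 0 0 0 5.8" --pt "0 0 0 0 6" --pt "0 0 0 0 6" --pt "0 0 0 0 6"

```text
clock: 9.23
eef_pos: [427.1, 334.0, 7.2]
eef_rot: [180.0, 0.0, 8.0]
contact_force: [-0.4, -0.6, 0.3]
opening: 59.8
finger_force: 0.0
```

>>> apply_moves --pt "0 0 -0.5 0 6" --pt "0 0 -1.5 0 6" --pt "0 0 -3 0 6" --pt "0 0 -5 0 6" --pt "0 0 -8 0 6" --pt "0 0 -11 0 6" --pt "-1 0 -14 0 6" --pt "-3 0 -16 0 6" --pt "-5 0 -17 0 6" --pt "-6 0 -17 0 6" --pt "-6 0 -17 0 6" --pt "-6 0 -17 0 6"

```text
clock: 10.23
eef_pos: [367.8, 325.6, 177.0]
eef_rot: [180.0, 0.0, 8.1]
contact_force: [1.3, 0.1, -0.3]
opening: 60.1
finger_force: 0.0
```

Run:
```python
from h import *
snap("scene","s6.png",(180,140,430,250))
s=ctrl.sense();print(s["contact_force"],s["finger_force"])
```

```text
s6.png 3.2
[ 0.02258488 -0.10868798  0.47096694] 0.0
```

View pics/s6.png

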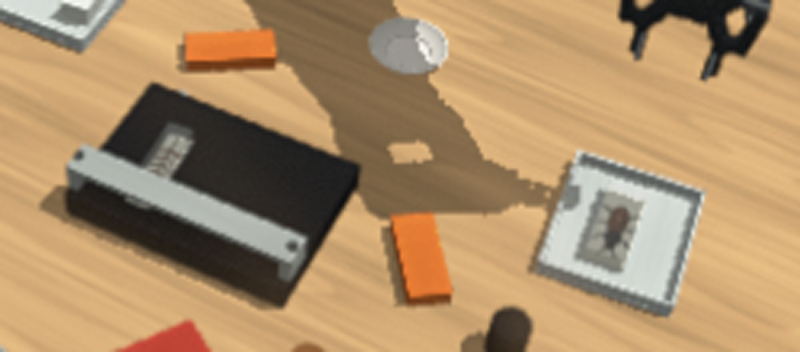

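The beetle block lies flat in the tray at (613,230), inside the walls. The fern block is still under the bar at (170,155), and the gripper is clear of everything.

```bash
python3 -c "
from workcell import ctrl
print(ctrl.job_done())"
```

```text
the job is handed in; nothing more can be done
None
```

The beetle block was slid clear of the bar, lifted, and set down flat in the empty tray; the last picture shows the fern block still under the bar, and the job was handed in at about 10 s (no verdict was returned).

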